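# Load the wash basket evenly on its bridge

## Task

Load the light grey wash basket where it stands on the narrow steel bridge, without letting it tip or slide: set one blue tumbler, mouth down as it is now, in each half of the basket, midway between its middle and its end and centred across its width, easing each one down rather than dropping it. Then carry the white caddy low over the middle of the basket, tip it just far enough for the orange flap to swing open and all four brass nozzles to slide out into the basket, and stand the empty caddy back upright on its blue mat. Leave the yellow tumbler, the green bottle and the steel bowl alone.

Things in the scene. Friction and masses are not known exactly. Their poses are not given: they have to be found in the camera images.
- riser: fixed steel bridge, 200 mm long (x) by 90 mm wide (y) by 50 mm high, on the work surface; the basket rests across its top and overhangs it by about 105 mm at each end. Origin at the centre of its underside. Turned up to 0.2 rad.
- basket: light loose grey basket (320 g), lattice look, no divisions: outside 180 (x) by 300 (y) by 54 mm high, walls and floor 4 mm thick. Origin at the centre of its underside, 50 mm above the work surface; z up, y along its length. Midway between middle and end is y = +75 and -75 mm. A lone tumbler over 90 mm from the middle, both in one half, or 3 N more on an end tips it.
- cup_1_center (a point): blue ceramic tumbler standing mouth down, so its closed base is on top: a plain upright cylinder 62 mm in diameter (top edge bevelled) and 90 mm high, about 250 g (225 to 275 g). This point is its centre, 45 mm above its underside. z is up.
- cup_2_center (a point): second blue ceramic tumbler standing mouth down, so its closed base is on top: a plain upright cylinder 62 mm in diameter (top edge bevelled) and 90 mm high, about 250 g (225 to 275 g). This point is its centre, 45 mm above its underside. z is up. Either blue tumbler may go in either half.
- cup_y_center (a point): bystander, to stay where it is: yellow plastic tumbler standing mouth down, so its closed base is on top: a plain upright cylinder 62 mm in diameter (top edge bevelled) and 90 mm high, about 250 g (225 to 275 g). This point is its centre, 45 mm above its underside. z is up.
- cup_mat: fixed thin dark rubber mat, 260 (x) by 100 (y) by 3 mm, left or right of the basket; the three tumblers stand in a row along its x, about 85 mm apart centre to centre, in any order. Origin at the centre of its underside.
- caddy_mat: fixed thin blue mat, 140 by 140 by 3 mm, on the other side of the basket; the caddy starts on it and goes back to its middle. Origin at the centre of its underside.
- caddy_grip (a point): middle of the black tab on the white caddy's roof, 105 mm above its underside; axes as the caddy's, z up, flap at -x. Tab 40 (x) by 16 (y) mm, 45 mm tall, to 120 mm above the underside. Caddy 90 (x) by 80 (y) by 75 mm, clear roof, flat floor, 200 g. Grip the tab across its thickness; tip about the caddy's y, front (-x) down: the nozzles come out at a tilt of 0.3 to 0.6 rad.
- caddy_mouth (a point): middle of the inner edge of the caddy's floor at its front, the lip the nozzles leave by: 45 mm to the front (-x) of the grip point and 102 mm below it, 3 mm above the caddy's underside. Axes as the caddy's.
- flap (a joint): angle (rad) of the orange flap, 78 mm wide and 70 mm high, hinged along the caddy's top front edge: 0 shut, grows as it swings outward and up, to 1.9. A weak spring shuts it when the caddy is upright; while tipped it hangs up to 20 mm lower than the lip.
- nozzle_1: one of four loose brass piping nozzles, a cone 24 mm wide at its foot, 10 mm at its tip, 30 mm high, 15 g; starts standing inside the caddy. Origin at the centre of its foot; z points to its tip.
- nozzle_2: one of four loose brass piping nozzles, a cone 24 mm wide at its foot, 10 mm at its tip, 30 mm high, 15 g; starts standing inside the caddy. Origin at the centre of its foot; z points to its tip.
- nozzle_3: one of four loose brass piping nozzles, a cone 24 mm wide at its foot, 10 mm at its tip, 30 mm high, 15 g; starts standing inside the caddy. Origin at the centre of its foot; z points to its tip.
- nozzle_4: one of four loose brass piping nozzles, a cone 24 mm wide at its foot, 10 mm at its tip, 30 mm high, 15 g; starts standing inside the caddy. Origin at the centre of its foot; z points to its tip.
- rinse_bottle: bystander, to stay where it is: green bottle, 64 mm in diameter, 170 mm high. Origin at the centre of its underside.
- bowl: bystander, to stay where it is: steel bowl, 104 mm in diameter, 50 mm high. Origin at the centre of its underside.

How it is judged:
By the outcome, as a careful person would: the job done as asked, in the order asked, and still so for the second after the job is handed in, with the robot touching nothing.
It also fails if it takes over 72 s, if anything falls off the work surface, if the arm or the gripper's body presses on something with over 40 N, if the wrist force passes 120 N, or if a joint passes its speed limit or range.

## Robot

A 6-joint arm with a two-finger parallel gripper is mounted at the origin on the work surface. World frame = base frame: x ahead of the robot, y to its left, z up, the work surface at z = 0. Lengths are in m, angles in degrees, forces in N, time in s.
With the tool pointing down it reaches from about 0.375 to 0.9 m from the base axis. Payload 3.1 kg.
Tool frame: the origin (TCP) lies at the centre of the arm's flange, where the gripper is bolted on; the fingertips stand 173 mm ahead of it and the grasp point (between the pads) lies 155 mm ahead of it (r.pinch_z is the distance from the TCP to the grasp point, in m); z points along the fingers, y is the line along which they close (so a half turn about z gives the same grasp; the last joint's range is limited). The gripper opens to 85 mm and grips with 20 to 120 N. Pads are 22 mm wide; open, the fingers measure 114 mm over their backs; the gripper's body (76 mm by 85 mm) begins 54 mm behind the grasp point. The pads swing forward as they close: fully open they stand 13 mm farther back than shut.
Start: joints at [-82.248, 30.224, 82.088, -0, 67.689, -10.227], TCP at [0.193, -0.594, 0.405] pointing down, gripper open.
Joint ranges: [-176.69, 176.69], [-43.24, 126.21], [12.49, 139.97], [-82, 262], [0, 151.66], [-163.58, 163.58]. Speed limits (degrees/s): [159.86, 159.86, 180, 180, 180, 180].

## Interface

Orientations are given as a 3x3 rotation matrix whose columns are the frame's x, y, z axes.
In Python, from cell import get_state, optics, workorder, r gives the robot as it stands.
- The arm moves only by the shell command python3 -m crank 'ROWS' [FORCE]. ROWS is JSON, a list of rows, each a list of 7 numbers: the shift along the tool's x, y, z in m, then the turn, a rotation vector about the tool's x, y, z in degrees, then the finger opening in m, from 0 to 0.0854. In form: [[tx, ty, tz, rx, ry, rz, fingers], ...]. A call has 1 to 20 rows; each row shifts and turns the commanded pose from where the row before left it, along the tool's axes as they then stand; what a row does not reach is not made up. A row lasts 1/8 s, in which the tool goes at most 62.5 mm and 10.7 degrees, less where a joint would pass 70% of its speed; a pose out of reach is approached as far as the arm can. A call is refused whole if a number of a shift passes 0.0625 or a number of a turn 10.7, either way. A call with a gripper value outside its range is refused whole. The fingers move at their own pace and stop on an object; FORCE is the grip in N (left out, the last holds). Time passes only in rows, so rows that do not move let the fingers close. It gives the time, the measured TCP pose, the force, the opening and the grip force at its end, in the units of the state.
- get_state(): the state, without advancing time (a new reading comes with each control period).
- optics.camera(name): name is "scene" or "top" or "wrist"; returns the picture (480x640x3 uint8, red, green, blue); there is no depth.
- optics.camera_info(name): a dict with "fx", "fy", "cx", "cy" (pixels), "extrinsics" (4x4, takes a point from world to camera coordinates). Camera axes: x right, y up, looking along -z (the intrinsics and any distortion apply to the point x, -y, -z); pixel columns grow to the right and rows downward; lengths in m; the calibration is good to about 2 mm. The wrist camera is an equidistant fisheye: a pixel r from the principal point sees the ray r / f radians off the axis. A picture is of the moment at which its call begins: read the wrist's pose just before it. camera_info takes no time and is no camera call; for the wrist camera it gives the pose at the moment of the call.
- workorder.close_job(): hands the job in; it is judged then, once.
The state is a dict: "t": time; "joint_positions": joint angles; "joint_vel": joint speeds; "effort": joint torques, N m; "tool_pos": TCP position; "orientation": TCP orientation; "ft_force": force on the tool from outside, world axes, zero at the start; "torque": the same for the moment, N m; "grip_width": finger opening in m; "grip_force": force on a finger pad.
Only numpy, scipy, OpenCV 4.12 (cv2) and the standard library are available. Lean on these libraries where they do the work, as an engineer would, in place of code of your own. Each camera call takes 0.05 s, during which the arm holds its last target. There are 200 camera calls.

## Working session

There is one attempt and no reset: what is moved stays moved. The work goes in short steps, Python scripts to look and compute and a shell command to move; the robot and the scene stay as the last step left them, time stands still between calls to the robot, and variables do not carry over. Pictures are saved under pics/ and viewed, at most 10 in all, crops included, and the job is handed in when it is done.

```bash
mkdir -p pics; ls
python3 - <<'E'
from cell import get_state, optics, workorder, r
import cv2,numpy as np
s=get_state();print(s)
for n in ["scene","top"]:
    im=optics.camera(n);cv2.imwrite(f"pics/{n}0.png",im[:,:,::-1]);i=optics.camera_info(n);print(n,{k:(np.round(v,4).tolist() if k=="extrinsics" else v) for k,v in i.items()})
E
```

```text
pics
{'t': 0.0, 'joint_positions': array([-8.22484013e+01,  3.02791960e+01,  8.21577141e+01,  9.32818316e-04,
        6.76873581e+01, -1.02252936e+01]), 'joint_vel': array([-0.07078177,  0.02415559,  0.01126672, -0.13881386,  0.04545427,
       -0.05839605]), 'effort': array([ 4.35097800e-04, -4.42346728e+01, -1.78024793e+01, -2.47115258e-04,
        8.23646929e-03,  4.20457440e-06]), 'tool_pos': array([ 0.19289886, -0.59412192,  0.40372336]), 'orientation': array([[ 9.51183035e-01,  3.08627213e-01, -2.77612313e-04],
       [ 3.08627079e-01, -9.51180687e-01,  2.15109974e-03],
       [ 3.99828447e-04, -2.13176826e-03, -9.99997648e-01]]), 'ft_force': array([ 0.07835243, -0.98924306, -0.61557809]), 'torque': array([ 0.01624622,  0.01566591, -0.00501398]), 'grip_force': 0.0, 'grip_width': 0.08532238620894675}
scene {'fx': 500.141840928669, 'fy': 500.141840928669, 'cx': 316.79790397898347, 'cy': 237.22260813682755, 'extrinsics': [[0.6937, 0.7203, 0.0017, -0.4188], [-0.5292, 0.508, 0.6796, 0.2734], [0.4887, -0.4724, 0.7336, -1.354], [0.0, 0.0, 0.0, 1.0]]}
top {'fx': 522.4437460441859, 'fy': 522.4437460441859, 'cx': 321.12641507033715, 'cy': 236.4935953379702, 'extrinsics': [[-0.0204, -0.9996, 0.0169, 0.0112], [0.9825, -0.0169, 0.1856, -0.6169], [-0.1852, 0.0204, 0.9825, -0.943], [0.0, 0.0, 0.0, 1.0]]}
```

View pics/top0.png

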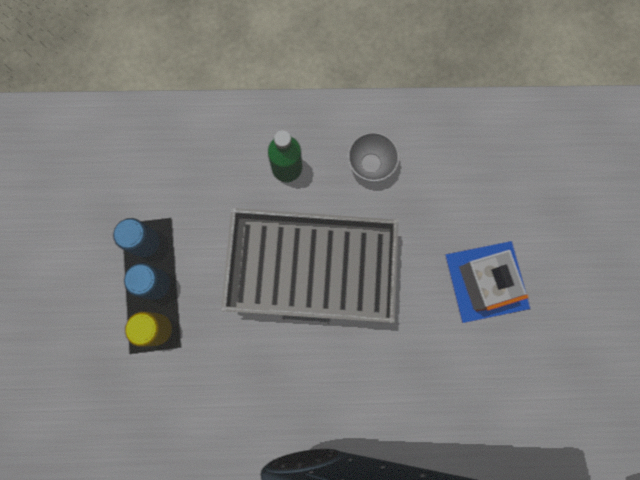

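View pics/scene0.png

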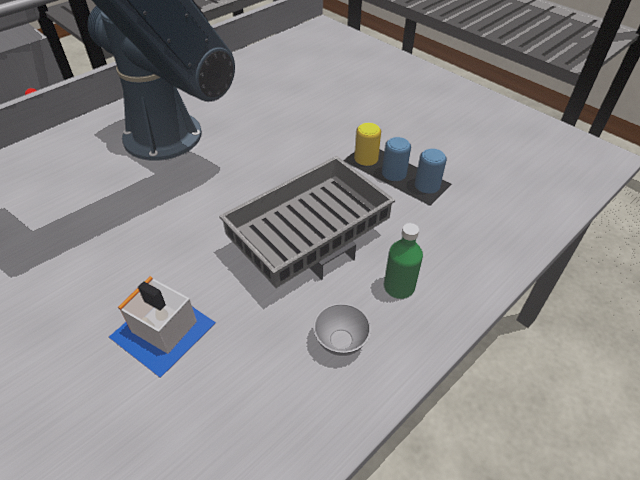

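The top view shows the blue tumblers at about (129,234) and (141,279), yellow at (142,329), basket corners near (234,210), (398,220), (397,322), (224,310), and the caddy tab at (503,277) with its flap toward the robot. The scene view agrees: blue tumblers at (397,158) and (431,170), tab at (152,295).

```bash
cat > h.py <<'E'
from cell import get_state, optics, workorder, r
import cv2,numpy as np
from scipy.spatial.transform import Rotation as R
def ray(n,px,info=None):
    i=info or optics.camera_info(n);E=np.array(i["extrinsics"])
    px=np.atleast_2d(px).astype(float);u=(px[:,0]-i["cx"])/i["fx"];v=(px[:,1]-i["cy"])/i["fy"]
    if n=="wrist":
        th=np.hypot(u,v);k=np.where(th>1e-9,np.sin(th)/np.maximum(th,1e-9),1);d=np.c_[u*k,-v*k,-np.cos(th)]
    else: d=np.c_[u,-v,-np.ones(len(u))]
    d=d@E[:3,:3];d/=np.linalg.norm(d,axis=1)[:,None]
    return -E[:3,:3].T@E[:3,3],d
def onz(n,px,z,info=None):
    c,d=ray(n,px,info);return c+d*((z-c[2])/d[:,2])[:,None]
def tri(a,pa,b,pb,ia=None,ib=None):
    c1,d1=ray(a,pa,ia);c2,d2=ray(b,pb,ib);out=[]
    for x,y in zip(d1,d2):
        s=np.linalg.lstsq(np.c_[x,-y],c2-c1,rcond=None)[0];p,q=c1+s[0]*x,c2+s[1]*y;out.append(np.r_[(p+q)/2,np.linalg.norm(p-q)])
    return np.array(out)
def blobs(im,lo,hi,amin=60):
    h=cv2.cvtColor(im,cv2.COLOR_RGB2HSV);m=cv2.inRange(h,np.array(lo),np.array(hi))
    n,l,st,c=cv2.connectedComponentsWithStats(m)
    return [(l==i,st[i],c[i]) for i in range(1,n) if st[i,4]>=amin]
E
python3 - <<'E'
from h import *
np.set_printoptions(precision=4,suppress=True)
T=cv2.imread("pics/top0.png")[:,:,::-1].copy();S=cv2.imread("pics/scene0.png")[:,:,::-1].copy()
for nm,im in (("top",T),("scene",S)):
  for k,lo,hi in (("blue",(95,80,60),(112,190,255)),("bluemat",(108,191,60),(125,255,255)),("yellow",(22,120,80),(35,255,255)),("orange",(5,150,120),(18,255,255))):
    for m,s,c in blobs(im,lo,hi,20): print(nm,k,s,c)
t=T[:,:,:];a=cv2.resize(t[200:330,215:410],None,fx=4,fy=4,interpolation=cv2.INTER_CUBIC)[:,:600]
out=np.zeros((600,800,3),np.uint8)
b=cv2.resize(T[205:355,100:200],(270,405));out[:270,:400]=cv2.resize(T[205:340,100:200][:90],(400,270)) if 0 else cv2.resize(T[205:355,95:195],None,fx=2.66,fy=1.8)[:270,:400] if 0 else out[:270,:400]
out[:300,:400]=cv2.resize(T[202:332,220:410],(400,300));out[:300,400:]=cv2.resize(T[235:325,440:560],(400,300))
out[300:,:400]=cv2.resize(S[150:290,215:402],(400,300));out[300:,400:]=cv2.resize(S[270:375,105:245],(400,300))
cv2.imwrite("pics/mos.png",out[:,:,::-1])
E
```

```text
top blue [114 219  32  32 761] [129.1787 233.8173]
top blue [ 446  241   84   82 1957] [478.5095 281.4185]
top blue [125 263  32  33 822] [139.9939 279.1241]
top yellow [125 312  34  34 908] [141.5385 328.5771]
top orange [487 295  40  15 131] [506.3053 302.0992]
scene blue [386 137  25  44 583] [398.7376 155.2899]
scene blue [420 149  26  34 383] [434.0287 158.9478]
scene blue [ 112  307  104   69 1935] [162.3096 344.3225]
scene bluemat [110 324  20  29  67] [118.6567 337.8955]
scene bluemat [159 350  28  27  31] [171.3548 364.4839]
scene bluemat [131 353  21  17  32] [140.6875 360.4375]
scene yellow [355 123  26  42 873] [367.8121 143.5052]
scene orange [145 277   7   6  25] [148.36 279.56]
scene orange [119 289  20  20  93] [128.6022 298.3978]
```

View pics/mos.png

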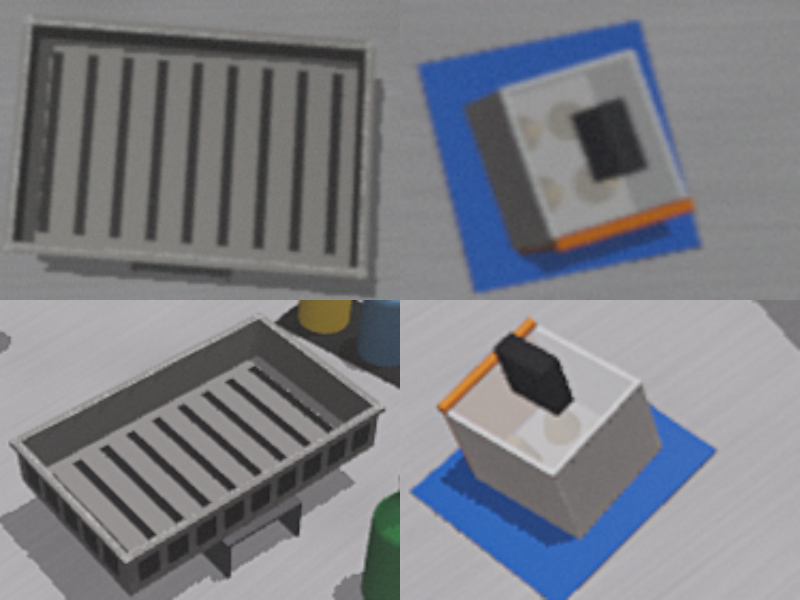

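The mosaic gives clean corners for the basket rim and the caddy roof and tab in both views. I'll triangulate those next.

Run:
```python
from h import *
np.set_printoptions(precision=4,suppress=True)
A=np.array
def mt(p): p=A(p,float);return np.c_[220+p[:,0]*190/400,202+p[:,1]*130/300]
def ms(p): p=A(p,float);return np.c_[215+p[:,0]*187/400,150+(p[:,1]-300)*140/300]
t=mt([(30,20),(373,42),(367,275),(5,246)]);s=ms([(383,408),(127,560),(12,442),(262,318)])
q=tri("top",t,"scene",s);print("rim",q,q.mean(0))
p=onz("top",t,q[:,2].mean());print(p,p.mean(0))
y=(p[0]+p[3]-p[1]-p[2]);print("yaw",np.degrees(np.arctan2(-y[0],y[1])),"len",np.linalg.norm(y)/2)
def ct(p): p=A(p,float);return np.c_[440+(p[:,0]-400)*.3,235+p[:,1]*.3]
def cs(p): p=A(p,float);return np.c_[105+(p[:,0]-400)*.35,270+(p[:,1]-300)*.35]
t=ct([(498,92),(632,50),(692,202),(553,240)]);s=cs([(640,382),(557,473),(440,408),(530,320)])
q=tri("top",t,"scene",s);print("roof",q,q.mean(0));p=onz("top",t,.078);print(p,p.mean(0))
v=p[0]+p[1]-p[2]-p[3];print("yaw",np.degrees(np.arctan2(v[1],v[0])))
t=ct([(572,112),(627,97),(647,165),(590,182)]);p=onz("top",t,.123);print("tab",p,p.mean(0))
v=p[0]+p[1]-p[2]-p[3];print("yaw",np.degrees(np.arctan2(v[1],v[0])))
T=cv2.imread("pics/top0.png")[:,:,::-1].copy()
for k,lo,hi in (("blue",(95,80,60),(112,190,255)),("yel",(22,120,80),(35,255,255))):
  for m,s,c in blobs(T,lo,hi,600)[:3]:
    z=.003 if s[2]>60 else .093
    b=cv2.minAreaRect(np.argwhere(m)[:,::-1].astype(np.float32));(c2,rad)=cv2.minEnclosingCircle(np.argwhere(m)[:,::-1].astype(np.float32))
    print(k,c2,rad,onz("top",[c2],z))
    if s[2]>60: print("mat",b,onz("top",cv2.boxPoints(b),.003),onz("top",[b[0]],.003))
print(r.pinch_z)
```

```text
rim [[ 0.6615  0.1615  0.1028  0.0056]
 [ 0.6364 -0.1388  0.1065  0.0019]
 [ 0.4541 -0.1245  0.1056  0.0036]
 [ 0.4822  0.18    0.1002  0.0026]] [0.5585 0.0196 0.1038 0.0034]
[[ 0.6593  0.1592  0.1038]
 [ 0.6364 -0.14    0.1038]
 [ 0.4531 -0.1263  0.1038]
 [ 0.4812  0.1784  0.1038]] [0.5575 0.0178 0.1038]
yaw -4.826902616116813 len 0.30302942342974065
roof [[ 0.5593 -0.2754  0.0773  0.0014]
 [ 0.582  -0.3504  0.0806  0.0045]
 [ 0.4954 -0.3764  0.0835  0.0017]
 [ 0.4753 -0.2992  0.0838  0.0019]] [ 0.528  -0.3253  0.0813  0.0024]
[[ 0.5588 -0.2758  0.078 ]
 [ 0.5813 -0.3534  0.078 ]
 [ 0.4954 -0.3794  0.078 ]
 [ 0.476  -0.3003  0.078 ]] [ 0.5279 -0.3272  0.078 ]
yaw 16.65614204192242
tab [[ 0.5414 -0.3008  0.123 ]
 [ 0.5489 -0.331   0.123 ]
 [ 0.5124 -0.3386  0.123 ]
 [ 0.504  -0.3074  0.123 ]] [ 0.5267 -0.3195  0.123 ]
yaw 10.770503118646953
blue (129.26190185546875, 233.9421844482422) 16.06005096435547 [[0.6211 0.3527 0.093 ]]
blue (487.5, 281.0) 49.51020050048828 [[ 0.531  -0.3325  0.003 ]]
mat ((487.3236083984375, 281.29412841796875), (73.00321960449219, 69.36518096923828), 75.96376037597656) [[ 0.5865 -0.2503  0.003 ]
 [ 0.6186 -0.3899  0.003 ]
 [ 0.4752 -0.4126  0.003 ]
 [ 0.445  -0.2762  0.003 ]] [[ 0.5304 -0.3321  0.003 ]]
blue (140.0, 279.5) 16.650924682617188 [[0.5368 0.3294 0.093 ]]
yel (141.3125, 328.6875) 17.469940185546875 [[0.4491 0.3233 0.093 ]]
0.1547
```

```bash
python3 -m crank '[[0.03,-0.048,0.0022,0,0,8,0.085],[0.0302,-0.0474,0.0022,0,0,0,0.085],[0.0302,-0.0474,0.0022,0,0,0,0.085],[0.0302,-0.0474,0.0022,0,0,0,0.085],[0.0302,-0.0474,0.0022,0,0,0,0.085],[0.0302,-0.0474,0.0022,0,0,0,0.085],[0.0302,-0.0474,0.0022,0,0,0,0.085],[0.0302,-0.0474,0.0022,0,0,0,0.085],[0.0302,-0.0474,0.0022,0,0,0,0.085],[0.0302,-0.0474,0.0022,0,0,0,0.085],[0.0302,-0.0474,0.0022,0,0,0,0.085],[0.0302,-0.0474,0.0022,0,0,0,0.085],[0.0302,-0.0474,0.0022,0,0,0,0.085],[0.0302,-0.0474,0.0022,0,0,0,0.085],[0.0302,-0.0474,0.0022,0,0,0,0.085],[0.0302,-0.0474,0.0022,0,0,0,0.085],[0.0302,-0.0474,0.0022,0,0,0,0.085],[0.0302,-0.0474,0.0022,0,0,0,0.085],[0,0,0,0,0,0,0.085],[0,0,0,0,0,0,0.085]]'
python3 - <<'E'
from h import *
np.set_printoptions(precision=4,suppress=True)
i=optics.camera_info("wrist");im=optics.camera("wrist");cv2.imwrite("pics/w1.png",im[:,:,::-1]);np.save("w1.npy",i,allow_pickle=True)
s=get_state();E=i["extrinsics"];print({k:i[k] for k in("fx","cx","cy")},-E[:3,:3].T@E[:3,3],E[:3,:3]);print(s["tool_pos"],s["orientation"])
E
```

```text
t: 2.6
tool_pos: [0.5721, 0.3428, 0.3642]
orientation: [[0.985, 0.174, -0.002], [0.174, -0.985, -0.001], [-0.002, 0.001, -1.0]]
ft_force: [-1.2, 0.8, -0.5]
grip_width: 0.0849
grip_force: 0.0
{'fx': 371.64829954431775, 'cx': 327.6199158785021, 'cy': 239.504641357286} [0.6401 0.3547 0.3336] [[ 0.1743 -0.9847  0.0019]
 [ 0.9471  0.1672 -0.274 ]
 [ 0.2695  0.0495  0.9617]]
[0.5721 0.3422 0.3645] [[ 0.9849  0.1729 -0.0021]
 [ 0.1729 -0.9849 -0.0013]
 [-0.0022  0.0009 -1.    ]]
```

View pics/w1.png

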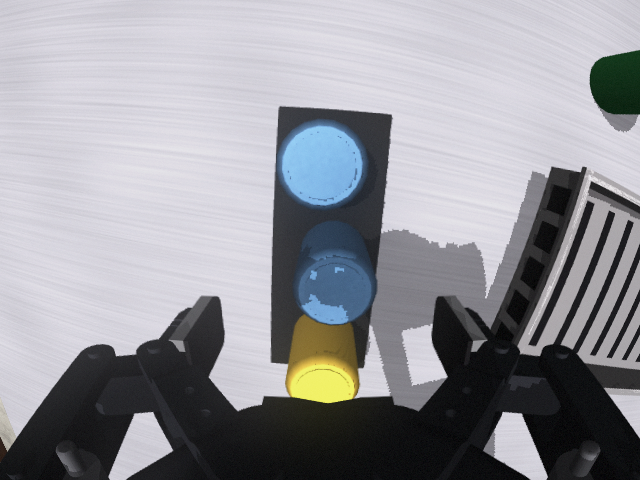

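The wrist view shows the far blue tumbler's base centred near (322,165), the near blue one near (337,288), and yellow at (322,385).

Run:
```python
from h import *
np.set_printoptions(precision=4,suppress=True)
i=np.load("w1.npy",allow_pickle=True).item()
im=cv2.imread("pics/w1.png")[:,:,::-1].copy()
h=cv2.cvtColor(im,cv2.COLOR_RGB2HSV);print(h[165,322],h[288,337],h[245,335],h[140,285:300].tolist())
w=[(322,165),(337,288)];t=[(129.26,233.94),(140,279.5)]
print(tri("top",t,"wrist",w,ib=i));print(onz("wrist",w,.093,i))
print("edges far",onz("wrist",[(280,165),(364,165),(322,123),(322,207)],.093,i))
print("near",onz("wrist",[(297,288),(376,288),(337,325)],.093,i))
m=cv2.inRange(h,(95,60,120),(112,255,255));c,_=cv2.findContours(m,0,1)
for k in c:
  if cv2.contourArea(k)>1000:
    p=onz("wrist",k[:,0],.093,i);print(cv2.contourArea(k),cv2.minEnclosingCircle(p[:,:2].astype(np.float32)))
```

```text
[104 108 233] [105 124 136] [107 120  85] [[108, 102, 123], [106, 108, 132], [106, 106, 140], [105, 109, 150], [107, 112, 157], [106, 112, 176], [105, 110, 217], [103, 104, 238], [102, 100, 243], [102, 97, 243], [103, 101, 241], [102, 98, 241], [102, 102, 241], [103, 102, 240], [102, 102, 240]]
[[0.6214 0.3542 0.0895 0.0011]
 [0.5375 0.3297 0.0905 0.0011]]
[[0.6213 0.3545 0.093 ]
 [0.5389 0.3296 0.093 ]]
edges far [[0.6168 0.3814 0.093 ]
 [0.6262 0.3278 0.093 ]
 [0.6481 0.3592 0.093 ]
 [0.594  0.3498 0.093 ]]
near [[0.534  0.3573 0.093 ]
 [0.5435 0.3023 0.093 ]
 [0.5096 0.3241 0.093 ]]
3890.5 ((0.5374343395233154, 0.3320963978767395), 0.028214294463396072)
5570.0 ((0.622219979763031, 0.355582594871521), 0.028110232204198837)
```

```bash
python3 -m crank '[[0.05,-0.003,0,0,0,0,0.085],[0,0,0.048,0,0,0,0.085],[0,0,0.048,0,0,0,0.085],[0,0,0.048,0,0,0,0.085],[0,0,0,0,0,0,0.085]]' 40 
python3 -m crank '[[0,0,0,0,0,0,0.04],[0,0,0,0,0,0,0.04],[0,0,0,0,0,0,0.04],[0,0,0,0,0,0,0.04]]' 40
```

```text
t: 3.28
tool_pos: [0.6194, 0.3522, 0.2167]
orientation: [[0.985, 0.171, -0.011], [0.171, -0.985, -0.004], [-0.011, 0.002, -1.0]]
ft_force: [0.5, 0.7, -0.1]
grip_width: 0.0849
grip_force: 0.0
t: 3.78
tool_pos: [0.6225, 0.355, 0.2244]
orientation: [[0.985, 0.174, 0.005], [0.174, -0.985, 0.001], [0.006, -0.0, -1.0]]
ft_force: [0.5, -0.4, 6.6]
grip_width: 0.0608
grip_force: 44.6
```

```bash
python3 -m crank '[[0,0,-0.02,0,0,0,0.04],[0,0,-0.045,0,0,0,0.04],[0,0,-0.055,0,0,0,0.04],[-0.02,0.035,-0.035,0,0,0,0.04],[-0.03,0.048,-0.014,0,0,0,0.04],[-0.03,0.048,-0.014,0,0,0,0.04],[-0.03,0.048,-0.014,0,0,0,0.04],[-0.03,0.048,-0.014,0,0,0,0.04],[-0.03,0.048,-0.014,0,0,0,0.04],[0,0,0,0,0,0,0.04],[0,0,0,0,0,0,0.04],[0,0,0,0,0,0,0.04],[0,0,0,0,0,0,0.04]]' 40
python3 - <<'E'
from h import *
np.set_printoptions(precision=4,suppress=True)
i=optics.camera_info("wrist");im=optics.camera("wrist");cv2.imwrite("pics/w2.png",im[:,:,::-1]);np.save("w2.npy",i,allow_pickle=True)
s=get_state();print(s["tool_pos"],s["ft_force"],s["torque"],s["joint_vel"])
E
```

```text
t: 5.4
tool_pos: [0.5018, 0.0555, 0.4457]
orientation: [[0.985, 0.175, -0.001], [0.175, -0.985, 0.0], [-0.001, -0.0, -1.0]]
ft_force: [-0.9, 0.6, -2.4]
grip_width: 0.0609
grip_force: 44.6
[0.5018 0.0553 0.4457] [ 0.0507  0.214  -2.0936] [ 0.014  -0.0195  0.0757] [-0.2692 -0.074   0.0251 -0.109  -0.0441 -0.0962]
```

View pics/w2.png

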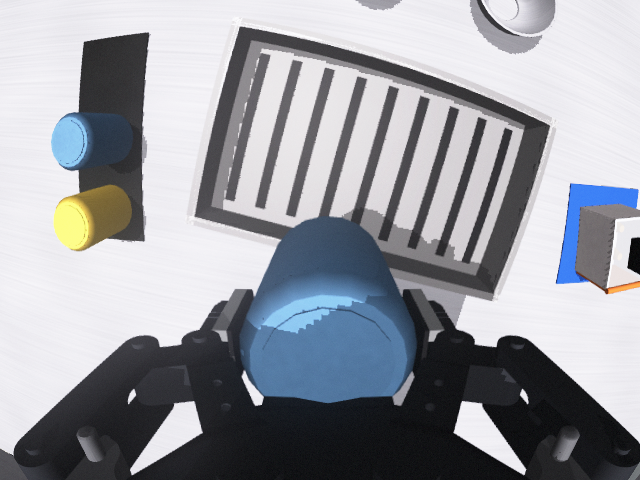

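All four outer rim corners show: (238,18), (554,122), (498,300), (189,219). The tumbler is held upright.

Run:
```python
from h import *
np.set_printoptions(precision=4,suppress=True)
i=np.load("w2.npy",allow_pickle=True).item()
w=[(238,18),(554,122),(498,300),(189,219)]
t=[(234.2,210.7),(397.2,220.2),(394.3,321.2),(222.4,308.6)]
print(tri("top",t,"wrist",w,ib=i))
p=onz("wrist",w,.104,i)
print(p,p.mean(0),np.linalg.norm(p[0]-p[1]),np.linalg.norm(p[2]-p[3]),np.linalg.norm(p[0]-p[3]),np.linalg.norm(p[2]-p[1]))
y=p[0]+p[3]-p[1]-p[2];x=p[0]+p[1]-p[2]-p[3]
print("yaw",np.degrees(np.arctan2(-y[0],y[1])),np.degrees(np.arctan2(x[1],x[0])))
a=np.radians(-4.9);ya=np.array([-np.sin(a),np.cos(a)])
for s in(.075,-.075):print(p.mean(0)[:2]+s*ya)
print("caddy",onz("wrist",[(578,207)],.078,i))
```

```text
[[ 0.6568  0.1569  0.1181  0.002 ]
 [ 0.6359 -0.1408  0.099   0.003 ]
 [ 0.4525 -0.1255  0.106   0.0012]
 [ 0.4809  0.1776  0.1058  0.0008]]
[[ 0.6619  0.1609  0.104 ]
 [ 0.6334 -0.1373  0.104 ]
 [ 0.4513 -0.1263  0.104 ]
 [ 0.4802  0.1779  0.104 ]] [0.5567 0.0188 0.104 ] 0.2994843183997639 0.3055453892528415 0.18251868909436927 0.18236985892764812
yaw -5.443991052804815 -4.404561930718108
[0.5631 0.0935]
[ 0.5503 -0.0559]
caddy [[ 0.5601 -0.2115  0.078 ]]
```

```bash
python3 -m crank '[[0.034,-0.013,0.03,0,0,0,0.04],[0.034,-0.013,0.03,0,0,0,0.04],[0,0,0.04,0,0,0,0.04],[0,0,0.03,0,0,0,0.04],[0,0,0.016,0,0,0,0.04],[0,0,0,0,0,0,0.04],[0,0,0,0,0,0,0.04],[0,0,0,0,0,0,0.04],[0,0,0,0,0,0,0.04],[0,0,0,0,0,0,0.04]]'; python3 -c "
from h import *
for k in range(3): s=get_state();print(s['tool_pos'],s['ft_force']);optics.camera('top')"
```

```text
t: 6.7
tool_pos: [0.5641, 0.0917, 0.3007]
orientation: [[0.985, 0.173, 0.001], [0.173, -0.985, -0.0], [0.001, 0.0, -1.0]]
ft_force: [0.9, -0.3, -2.8]
grip_width: 0.0607
grip_force: 44.7
[0.56414027 0.09169346 0.30067328] [ 0.86692647 -0.28492048 -2.77452854]
[0.56408727 0.0917297  0.30049435] [-0.5666802   0.25972164 -3.46184582]
[0.56407709 0.09171174 0.30038038] [-0.35712895 -0.36508259 -2.28490282]
```

```bash
python3 -m crank '[[0,-0.001,0.005,0,0,0,0.04],[0,0,0.005,0,0,0,0.04],[0,0,0.005,0,0,0,0.04],[0,0,0.004,0,0,0,0.04],[0,0,0.003,0,0,0,0.04],[0,0,0,0,0,0,0.04],[0,0,0,0,0,0,0.04],[0,0,0,0,0,0,0.04]]'; python3 -m crank '[[0,0,0.0005,0,0,0,0.04],[0,0,0.0005,0,0,0,0.04],[0,0,0.0005,0,0,0,0.04],[0,0,0.0005,0,0,0,0.04],[0,0,0,0,0,0,0.04],[0,0,0,0,0,0,0.04]]'
```

```text
t: 7.85
tool_pos: [0.564, 0.0927, 0.2783]
orientation: [[0.985, 0.173, 0.001], [0.173, -0.985, -0.0], [0.0, 0.0, -1.0]]
ft_force: [-0.3, 0.8, -1.9]
grip_width: 0.0608
grip_force: 44.7
t: 8.6
tool_pos: [0.5639, 0.0927, 0.2761]
orientation: [[0.985, 0.173, 0.0], [0.173, -0.985, 0.0], [0.0, 0.0, -1.0]]
ft_force: [0.9, 0.5, -2.7]
grip_width: 0.061
grip_force: 44.7
```

```bash
A='[[0,0,0.0004,0,0,0,0.04],[0,0,0,0,0,0,0.04]]'; for k in 1; do python3 -m crank '[[0,0,0.0004,0,0,0,0.04],[0,0,0,0,0,0,0.04],[0,0,0,0,0,0,0.04]]' | grep -E "tool|ft"; python3 -m crank '[[0,0,0.0004,0,0,0,0.04],[0,0,0,0,0,0,0.04],[0,0,0,0,0,0,0.04]]' | grep -E "tool|ft";  python3 -m crank '[[0,0,0.0004,0,0,0,0.04],[0,0,0,0,0,0,0.04],[0,0,0,0,0,0,0.04]]' | grep -E "tool|ft"; done; python3 -c "
from h import *
print(get_state()['ft_force']);im=optics.camera('wrist')
cv2.imwrite('pics/w3.png',im[:,:,::-1])
for k in range(3):optics.camera('top');print(get_state()['ft_force'])"
```

```text
tool_pos: [0.5639, 0.0927, 0.2757]
ft_force: [0.5, 0.9, -2.3]
tool_pos: [0.5639, 0.0928, 0.2755]
ft_force: [-0.7, 0.2, 0.7]
tool_pos: [0.5639, 0.0927, 0.2754]
ft_force: [-2.4, 0.6, 4.9]
[-2.42793609  0.59275974  4.86107658]
[-2.47269392  0.52413788  5.87948672]
[-1.8257283   0.10651554  4.9501437 ]
[-1.91650455 -0.01891817  4.85475638]
```

```bash
python3 -m crank '[[0,0,-0.0006,0,0,0,0.04],[0,0,0,0,0,0,0.04],[0,0,0,0,0,0,0.04]]' | grep -E "tool|ft"; python3 -c "
from h import *
for k in range(4):print(get_state()['ft_force']);im=optics.camera('top')
cv2.imwrite('pics/t3.png',im[:,:,::-1])"
```

```text
tool_pos: [0.5639, 0.0927, 0.2755]
ft_force: [-0.9, 0.9, 2.4]
[-0.8710945   0.9173223   2.35686666]
[-1.06495627  0.25326098  2.39143955]
[-1.70920604  0.35965841  2.15275153]
[-1.97280287 -0.55659314  2.4098248 ]
```

```bash
python3 -m crank '[[0,0,-0.0004,0,0,0,0.04],[0,0,0,0,0,0,0.04],[0,0,0,0,0,0,0.04]]' | grep -E "tool|ft"; python3 -c "
from h import *
for k in range(4):print(get_state()['ft_force']);im=optics.camera('top')"
```

```text
tool_pos: [0.5639, 0.0927, 0.2756]
ft_force: [0.2, 1.1, -1.8]
[ 0.18568371  1.06231447 -1.80961459]
[-0.05661447 -0.29441893 -3.47430955]
[ 0.09553663 -0.54751333 -2.60009602]
[ 0.08893543  0.38382762 -3.01973774]
```

```bash
python3 -m crank '[[0,0,0,0,0,0,0.085],[0,0,0,0,0,0,0.085],[0,0,0,0,0,0,0.085],[0,0,0,0,0,0,0.085],[0,0,-0.01,0,0,0,0.085],[0,0,-0.04,0,0,0,0.085],[0,0,-0.05,0,0,0,0.085],[0,0,0,0,0,0,0.085],[0,0,0,0,0,0,0.085]]'
python3 - <<'E'
from h import *
i=optics.camera_info("wrist");im=optics.camera("wrist");np.save("w4.npy",i,allow_pickle=True)
t=optics.camera("top");o=np.zeros((600,800,3),np.uint8);o[:300,:400]=cv2.resize(im,(400,300));o[300:,:]=cv2.resize(t[200:350,100:500],(800,300));o[:300,400:]=cv2.resize(optics.camera("scene")[100:300,200:467],(400,300))
cv2.imwrite("pics/m4.png",o[:,:,::-1]);cv2.imwrite("pics/w4.png",im[:,:,::-1]);cv2.imwrite("pics/t4.png",t[:,:,::-1])
E
```

```text
t: 12.2
tool_pos: [0.5635, 0.0928, 0.3762]
orientation: [[0.985, 0.173, 0.0], [0.173, -0.985, -0.0], [0.0, 0.0, -1.0]]
ft_force: [-0.1, -0.1, -0.9]
grip_width: 0.0851
grip_force: 0.0
```

View pics/m4.png

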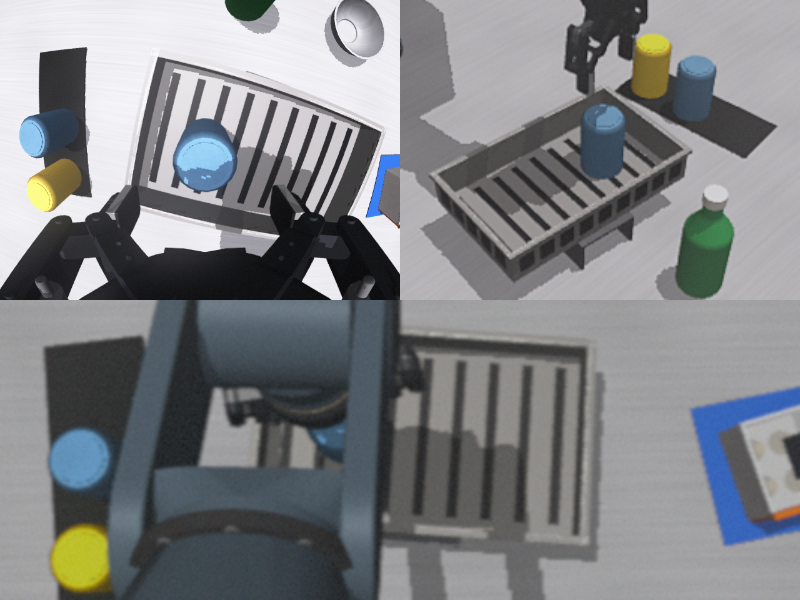

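Tumbler 1 stands upright in the +y half and the basket is level. On to the second one.

```bash
python3 -m crank '[[0.0032,-0.0476,0,0,0,0,0.085],[0.0032,-0.0476,0,0,0,0,0.085],[0.0032,-0.0476,0,0,0,0,0.085],[0.0032,-0.0476,0,0,0,0,0.085],[0.0032,-0.0476,0,0,0,0,0.085],[0,0,0,0,0,0,0.085],[0,0,0,0,0,0,0.085],[0,0,0.05,0,0,0,0.085],[0,0,0.05,0,0,0,0.085],[0,0,0.04,0,0,0,0.085],[0,0,0.013,0,0,0,0.085],[0,0,0,0,0,0,0.085],[0,0,0,0,0,0,0.085],[0,0,0,0,0,0,0.085]]' 40
python3 -m crank '[[0,0,0,0,0,0,0.04],[0,0,0,0,0,0,0.04],[0,0,0,0,0,0,0.04],[0,0,0,0,0,0,0.04],[0,0,0,0,0,0,0.04]]' 40
```

```text
t: 14.1
tool_pos: [0.539, 0.3301, 0.2248]
orientation: [[0.985, 0.173, 0.003], [0.173, -0.985, 0.001], [0.003, -0.001, -1.0]]
ft_force: [1.0, -0.6, 0.5]
grip_width: 0.0852
grip_force: 0.0
t: 14.72
tool_pos: [0.5387, 0.3303, 0.2242]
orientation: [[0.985, 0.173, 0.002], [0.173, -0.985, 0.001], [0.002, -0.001, -1.0]]
ft_force: [-1.0, -0.4, 5.7]
grip_width: 0.061
grip_force: 44.4
```

```bash
python3 -m crank '[[0,0,-0.02,0,0,0,0.04],[0,0,-0.05,0,0,0,0.04],[0,0,-0.055,0,0,0,0.04],[0,0,-0.05,0,0,0,0.04],[-0.007,0.048,0,0,0,0,0.04],[-0.007,0.048,0,0,0,0,0.04],[-0.007,0.048,0,0,0,0,0.04],[-0.007,0.048,0,0,0,0,0.04],[-0.007,0.048,0,0,0,0,0.04],[-0.007,0.048,0,0,0,0,0.04],[-0.007,0.048,0,0,0,0,0.04],[-0.007,0.047,0.02,0,0,0,0.04],[0,0,0.035,0,0,0,0.04],[0,0,0.03,0,0,0,0.04],[0,0,0.016,0,0,0,0.04],[0,0,0,0,0,0,0.04],[0,0,0,0,0,0,0.04],[0,0,0,0,0,0,0.04],[0,0,0,0,0,0,0.04]]'
```

```text
t: 17.1
tool_pos: [0.5499, -0.0569, 0.2978]
orientation: [[0.985, 0.174, 0.002], [0.174, -0.985, -0.001], [0.002, 0.001, -1.0]]
ft_force: [-0.2, 0.1, -2.9]
grip_width: 0.061
grip_force: 44.9
```

```bash
python3 -m crank '[[0,0,0.006,0,0,0,0.04],[0,0,0.005,0,0,0,0.04],[0,0,0.004,0,0,0,0.04],[0,0,0.003,0,0,0,0.04],[0,0,0.002,0,0,0,0.04],[0,0,0,0,0,0,0.04],[0,0,0,0,0,0,0.04],[0,0,0,0,0,0,0.04]]' | grep -E "t:|tool|ft"; python3 -c "
from h import *
for k in range(3):print(get_state()['tool_pos'],get_state()['ft_force']);im=optics.camera('top')"
```

```text
t: 18.1
tool_pos: [0.5497, -0.057, 0.2771]
ft_force: [0.5, -0.1, -2.4]
[ 0.5496943  -0.05700842  0.27706225] [ 0.49464045 -0.13572397 -2.36106244]
[ 0.54967712 -0.05701826  0.27704946] [-0.24840682  0.09012846 -1.89224044]
[ 0.5496727  -0.05702477  0.27705821] [-0.24473886  0.53302626 -3.5144661 ]
```

```bash
python3 -m crank '[[0,0,0.0006,0,0,0,0.04],[0,0,0.0005,0,0,0,0.04],[0,0,0,0,0,0,0.04],[0,0,0,0,0,0,0.04]]' | grep -E "t:|tool|ft"; python3 -m crank '[[0,0,0.0003,0,0,0,0.04],[0,0,0,0,0,0,0.04],[0,0,0,0,0,0,0.04]]' | grep -E "t:|tool|ft"
```

```text
t: 18.75
tool_pos: [0.5496, -0.057, 0.2758]
ft_force: [0.4, -0.0, -2.3]
t: 19.12
tool_pos: [0.5496, -0.057, 0.2755]
ft_force: [-0.1, 1.1, -3.0]
```

```bash
python3 -m crank '[[0,0,0.0002,0,0,0,0.04],[0,0,0,0,0,0,0.04],[0,0,0,0,0,0,0.04]]' | grep -E "t:|tool|ft"
```

```text
t: 19.5
tool_pos: [0.5496, -0.057, 0.2753]
ft_force: [0.3, -0.2, -2.9]
```

```bash
python3 -m crank '[[0,0,0.0002,0,0,0,0.04],[0,0,0,0,0,0,0.04],[0,0,0,0,0,0,0.04]]' | grep -E "t:|tool|ft"
```

```text
t: 19.88
tool_pos: [0.5496, -0.057, 0.2753]
ft_force: [-1.8, -1.1, 0.9]
```

```bash
python3 -m crank '[[0,0,0.0002,0,0,0,0.04],[0,0,0,0,0,0,0.04],[0,0,0,0,0,0,0.04]]' | grep -E "t:|tool|ft"
```

```text
t: 20.25
tool_pos: [0.5496, -0.057, 0.2752]
ft_force: [-1.8, 0.4, 4.6]
```

```bash
python3 -m crank '[[0,0,-0.0004,0,0,0,0.04],[0,0,0,0,0,0,0.04],[0,0,0,0,0,0,0.085],[0,0,0,0,0,0,0.085],[0,0,0,0,0,0,0.085],[0,0,0,0,0,0,0.085],[0,0,-0.01,0,0,0,0.085],[0,0,-0.04,0,0,0,0.085],[0,0,-0.06,0,0,0,0.085],[0,0,-0.06,0,0,0,0.085],[0.005,0.05,-0.02,0,0,0,0.085],[0.005,0.055,0,0,0,0,0.085],[0.005,0.055,0,0,0,0,0.085],[0,0,0,0,0,0,0.085],[0,0,0,0,0,0,0.085],[0,0,0,0,0,0,0.085]]'
python3 - <<'E'
from h import *
np.set_printoptions(precision=4,suppress=True)
i=optics.camera_info("wrist");im=optics.camera("wrist");np.save("w5.npy",i,allow_pickle=True)
cv2.imwrite("pics/w5.png",im[:,:,::-1])
E
```

```text
t: 22.25
tool_pos: [0.5918, -0.2105, 0.4655]
orientation: [[0.985, 0.175, -0.0], [0.175, -0.985, 0.001], [-0.0, -0.001, -1.0]]
ft_force: [0.4, 0.4, -0.2]
grip_width: 0.0854
grip_force: 0.0
```

View pics/w5.png

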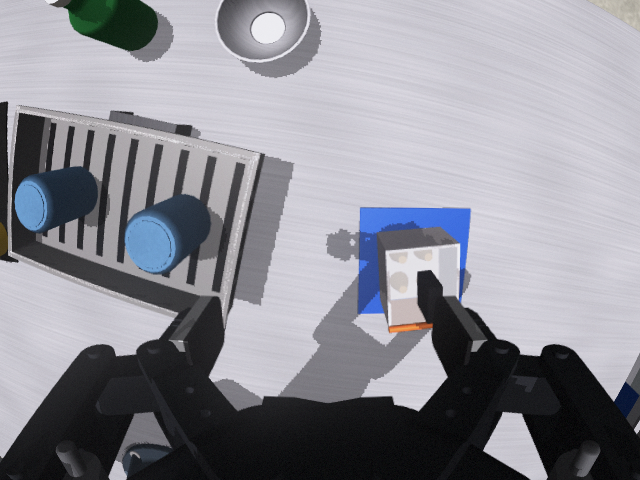

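Both tumblers stand in the basket. The caddy's roof and tab show at about (425,290). I'll move over it for a closer look.

```bash
python3 -m crank '[[-0.047,0.029,0.018,0,0,0,0.085],[-0.047,0.029,0.018,0,0,0,0.085],[-0.045,0.029,0.018,0,0,-4,0.085],[0,0,0,0,0,0,0.085],[0,0,0,0,0,0,0.085],[0,0,0,0,0,0,0.085]]'
python3 - <<'E'
from h import *
np.set_printoptions(precision=4,suppress=True)
i=optics.camera_info("wrist");im=optics.camera("wrist");np.save("w6.npy",i,allow_pickle=True)
print(get_state()["tool_pos"],optics.camera_info("wrist")["extrinsics"])
cv2.imwrite("pics/w6.png",im[:,:,::-1]);cv2.imwrite("pics/w6c.png",cv2.resize(im[80:380,160:560],(800,600),interpolation=cv2.INTER_CUBIC)[:,:,::-1])
E
```

```text
t: 23.05
tool_pos: [0.4713, -0.3207, 0.412]
orientation: [[0.97, 0.244, 0.001], [0.244, -0.97, -0.001], [0.001, 0.001, -1.0]]
ft_force: [0.7, 0.3, -0.1]
grip_width: 0.0851
grip_force: 0.0
[ 0.4714 -0.3206  0.412 ] [[ 0.2441 -0.9697  0.002  -0.427 ]
 [ 0.9336  0.2345 -0.2708 -0.3282]
 [ 0.2622  0.0679  0.9626 -0.4878]
 [ 0.      0.      0.      1.    ]]
```

View pics/w6c.png

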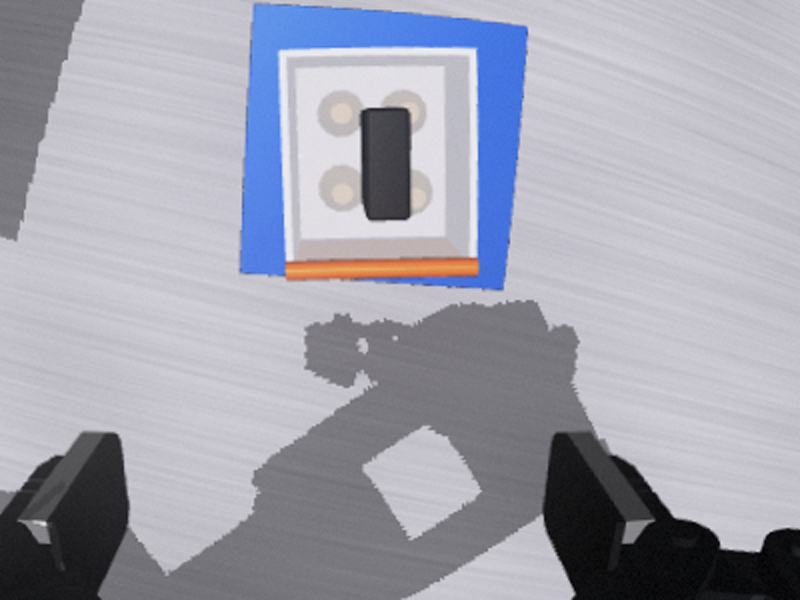

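The tab's top spans about (362,109) to (410,219) in the crop. The roof corners are (279,50), (476,48), (478,262), (287,264), and the mat corners are (254,4), (527,27), (503,290), (240,271).

Run:
```python
from h import *
np.set_printoptions(precision=4,suppress=True)
i=np.load("w6.npy",allow_pickle=True).item()
def f(p,z):
    p=np.array(p,float)/2+[160,80];q=onz("wrist",p,z,i);v=q[0]+q[1]-q[2]-q[3];w=q[0]+q[3]-q[1]-q[2]
    print(q[:,:2].tolist(),q.mean(0),"yaw",np.degrees(np.arctan2(v[1],v[0])),np.degrees(np.arctan2(-w[0],w[1])),np.linalg.norm(v)/2,np.linalg.norm(w)/2);return p
rp=f([(279,50),(476,48),(478,262),(287,264)],.078);f([(365,109),(410,109),(410,219),(370,219)],.123);f([(254,4),(527,27),(503,290),(240,271)],.003)
t=np.array([(498,92),(632,50),(692,202),(553,240)],float);t=np.c_[440+(t[:,0]-400)*.3,235+t[:,1]*.3]
q=tri("top",t,"wrist",rp,ib=i);print(q,q.mean(0))
j=np.load("w5.npy",allow_pickle=True).item();im=cv2.imread("pics/w5.png")[:,:,::-1].copy()
print("cups in basket",onz("wrist",[(34,204),(152,246)],.144,j))
h=cv2.cvtColor(im,cv2.COLOR_RGB2HSV);m=cv2.inRange(h,(95,60,190),(110,160,255));c,_=cv2.findContours(m,0,1)
for k in c:
  if cv2.contourArea(k)>500:
    p=onz("wrist",k[:,0],.144,j);print(cv2.contourArea(k),cv2.minEnclosingCircle(p[:,:2].astype(np.float32)))
p=onz("wrist",[(18,106),(264,153)],.104,j);print("corners",p)
```

```text
[[0.5592680649671607, -0.27608768189122906], [0.5806124581558478, -0.3529571213912946], [0.49470435641639776, -0.3776774388544194], [0.47406740458703023, -0.30008135568868266]] [ 0.5272 -0.3267  0.078 ] yaw 15.891444655762996 15.204832927817309 0.0889540069623496 0.08003441606887689
[[0.5432836194407522, -0.3138646306907387], [0.5472720554810379, -0.3288805481258905], [0.5099200161623245, -0.3388142301319109], [0.506394649216159, -0.325166239395237]] [ 0.5267 -0.3267  0.123 ] yaw 15.962214516905446 14.688717533023611 0.0386091474574666 0.014816180909752546
[[0.5847438264584897, -0.2511123851761959], [0.6096794855091673, -0.3879535319256055], [0.4727747277709909, -0.413496299398112], [0.44861763633509794, -0.27600484072303344]] [ 0.529  -0.3321  0.003 ] yaw 10.465897480413936 10.145878892876556 0.13882507897638433 0.13934532334216007
[[ 0.5591 -0.276   0.0771  0.0004]
 [ 0.5806 -0.3526  0.0802  0.0006]
 [ 0.4953 -0.3766  0.0839  0.0009]
 [ 0.4753 -0.2997  0.0811  0.0014]] [ 0.5276 -0.3262  0.0806  0.0008]
cups in basket [[ 0.5637  0.0852  0.144 ]
 [ 0.5458 -0.061   0.144 ]]
2059.5 ((0.5469915270805359, -0.05765309929847717), 0.02585393190383911)
1152.5 ((0.5613884925842285, 0.09203378111124039), 0.025624001398682594)
corners [[ 0.6618  0.1607  0.104 ]
 [ 0.6368 -0.1451  0.104 ]]
```

```bash
python3 -m crank '[[0.0524,0.0195,0,0,0,-1.6,0.085],[0,0,0.05,0,0,0,0.085],[0,0,0.05,0,0,0,0.085],[0,0,0.035,0,0,0,0.085],[0,0,0.013,0,0,0,0.085],[0,0,0,0,0,0,0.085],[0,0,0,0,0,0,0.085],[0,0,0,0,0,0,0.085]]' 60
python3 -m crank '[[0,0,0,0,0,0,0.03],[0,0,0,0,0,0,0.03],[0,0,0,0,0,0,0.03],[0,0,0,0,0,0,0.008],[0,0,0,0,0,0,0.005],[0,0,0,0,0,0,0.005],[0,0,0,0,0,0,0.005]]' 60
```

```text
t: 24.1
tool_pos: [0.5264, -0.3284, 0.2651]
orientation: [[0.963, 0.269, 0.003], [0.269, -0.963, -0.002], [0.002, 0.003, -1.0]]
ft_force: [0.5, 0.3, -0.5]
grip_width: 0.0849
grip_force: 0.0
t: 24.98
tool_pos: [0.5258, -0.3279, 0.2632]
orientation: [[0.963, 0.269, -0.0], [0.269, -0.963, 0.001], [-0.0, -0.001, -1.0]]
ft_force: [-0.7, 0.4, 0.2]
grip_width: 0.0151
grip_force: 61.0
```

```bash
python3 -m crank '[[0,0,-0.02,0,0,0,0.005],[0,0,-0.04,0,0,0,0.005],[0,0,-0.05,0,0,5.15,0.005],[0,0,-0.035,0,0,5.15,0.005],[0,0,-0.014,0,0,5.15,0.005],[0,0,0,0,0,5.15,0.005],[0.005,-0.02,0,0,0,0,0.005],[0.01,-0.04,0,0,0,0,0.005],[0.012,-0.045,0,0,0,0,0.005],[0.012,-0.046,0,0,0,0,0.005],[0.012,-0.046,0,0,0,0,0.005],[0.012,-0.046,0,0,0,0,0.005],[0.012,-0.046,0,0,0,0,0.005],[0.01,-0.038,0,0,0,0,0.005],[0.005,-0.02,0,0,0,0,0.005],[0,0,0,0,0,0,0.005],[0,0,0,0,0,0,0.005],[0,0,0,0,0,0,0.005]]'
python3 -c "
from h import *
s=get_state();print(s['tool_pos'],s['orientation'],s['torque'])
a=optics.camera('scene');w=optics.camera('wrist');o=np.zeros((300,800,3),np.uint8);o[:,:400]=cv2.resize(a[90:330,150:470],(400,300));o[:,400:]=cv2.resize(w,(400,300));cv2.imwrite('pics/m7.png',o[:,:,::-1])"
```

```text
t: 27.22
tool_pos: [0.6456, 0.0083, 0.4223]
orientation: [[0.996, -0.089, -0.0], [-0.089, -0.996, -0.0], [-0.0, 0.0, -1.0]]
ft_force: [-0.0, 0.2, -2.2]
grip_width: 0.0152
grip_force: 60.6
[0.64563308 0.00832798 0.42226682] [[ 9.96007738e-01 -8.92658090e-02 -4.49582876e-04]
 [-8.92659855e-02 -9.96007747e-01 -3.89063819e-04]
 [-4.13057931e-04  4.27643032e-04 -9.99999823e-01]] [-0.02625144  0.00930322 -0.03835697]
```

View pics/m7.png

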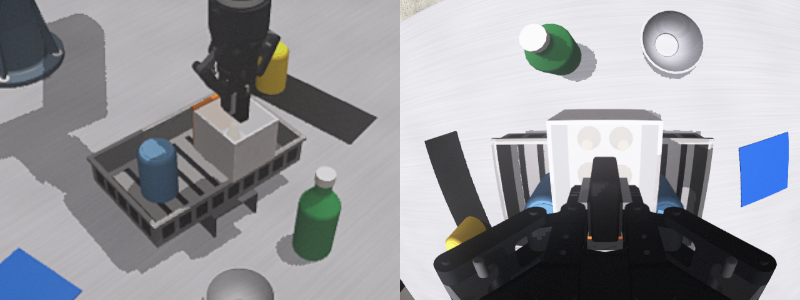

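All four nozzles are in the caddy and it hangs behind the tumbler row, clear of both. I'll tip about the lip and lower it.

```bash
python3 -m crank '[[0,-0.002,0,0,0,0,0.005],[-0.0226,0,-0.0029,0,5,0,0.005],[-0.0226,0,-0.0029,0,5,0,0.005],[-0.0226,0,-0.0029,0,5,0,0.005],[-0.0047,0,0.0177,0,0,0,0.005],[-0.0047,0,0.0177,0,0,0,0.005],[-0.0047,0,0.0177,0,0,0,0.005],[0,0,0,0,0,0,0.005],[0,0,0,0,0,0,0.005],[0,0,0,0,0,0,0.005]]'
python3 -c "
from h import *
s=get_state();R_=s['orientation'];print('mouth',s['tool_pos']+R_@[-.044,0,.2572],'tilt',np.arccos(-R_[2,2]))"
```

```text
t: 28.58
tool_pos: [0.5787, 0.0176, 0.3712]
orientation: [[0.962, -0.088, 0.26], [-0.084, -0.996, -0.023], [0.261, 0.0, -0.965]]
ft_force: [-0.1, -0.1, -3.1]
grip_width: 0.0151
grip_force: 60.6
mouth [0.60321713 0.01543004 0.11140246] tilt 0.26388161931823734
```

```bash
python3 -m crank '[[-0.0113,0,-0.0017,0,2.5,0,0.005],[-0.0113,0,-0.0017,0,2.5,0,0.005],[-0.0113,0,-0.0017,0,2.5,0,0.005],[0,0,0,0,0,0,0.005],[-0.0113,0,-0.0017,0,2.5,0,0.005],[0,0,0,0,0,0,0.005],[-0.0113,0,-0.0017,0,2.5,0,0.005],[0,0,0,0,0,0,0.005],[0,0,0,0,0,0,0.005],[0,0,0,0,0,0,0.005],[0,0,0,0,0,0,0.005],[0,0,0,0,0,0,0.005]]'
python3 -c "
from h import *
s=get_state();R_=s['orientation'];print('mouth',s['tool_pos']+R_@[-.044,0,.2572],'tilt',np.arccos(-R_[2,2]),s['ft_force'])
a=optics.camera('scene');w=optics.camera('wrist');o=np.zeros((450,800,3),np.uint8);o[:,:]=cv2.resize(a[125:305,190:510],(800,450));cv2.imwrite('pics/s8.png',o[:,:,::-1]);cv2.imwrite('pics/w8.png',w[:,:,::-1])"
```

```text
t: 30.08
tool_pos: [0.5228, 0.0226, 0.3588]
orientation: [[0.884, -0.087, 0.46], [-0.078, -0.996, -0.04], [0.462, 0.0, -0.887]]
ft_force: [0.4, 0.7, -2.2]
grip_width: 0.0152
grip_force: 60.8
mouth [0.60221267 0.01561806 0.11038669] tilt 0.479947674883599 [ 0.4356283   0.70817662 -2.24290555]
```

View pics/s8.png

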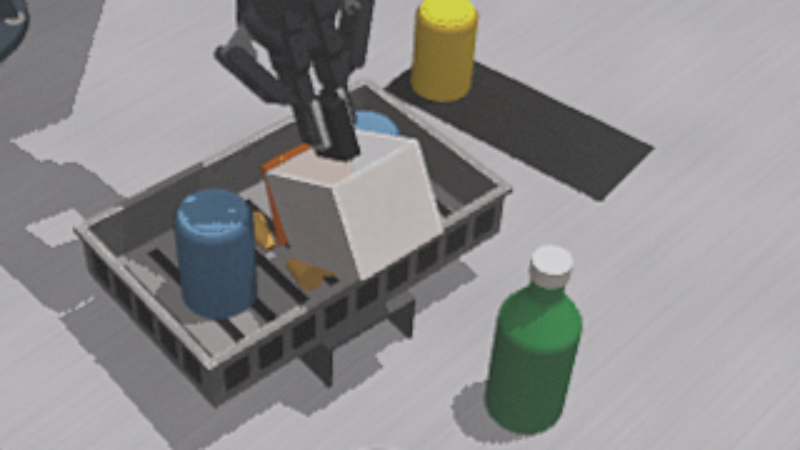

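Nozzles are sliding out, with brass at (262,230) and (308,270) in the crop. The caddy touches nothing, so I'll add a little tilt and count them by colour and weight.

```bash
python3 -m crank '[[-0.0113,0,-0.0017,0,2.5,0,0.005],[0,0,0,0,0,0,0.005],[0,0,0,0,0,0,0.005],[0,0,0,0,0,0,0.005],[0,0,0,0,0,0,0.005]]' | grep ft
python3 - <<'E'
from h import *
F=[]
for k in range(16):
    im=optics.camera('scene' if k%2 else 'wrist');F.append(get_state()['ft_force'])
    if k==14:cv2.imwrite('pics/w9.png',im[:,:,::-1]);W=im
    if k==15:cv2.imwrite('pics/s9.png',im[:,:,::-1]);S=im
print(np.mean(F,0))
for n,im in(("w",W),("s",S)):
    for m,s,c in blobs(im,(8,70,60),(24,255,255),8):
        print(n,s,c.round(),np.median(cv2.cvtColor(im,cv2.COLOR_RGB2HSV)[m],0))
M=cv2.imread("pics/m7.png")[:,400:,::-1].copy();h=cv2.cvtColor(M,cv2.COLOR_RGB2HSV)
print("nozzle through roof before",h[138,187],h[138,222],"roof",h[138,205],h[125,160+40])
E
```

```text
ft_force: [-0.2, 0.0, -2.5]
[-0.09862157 -0.10446292 -2.26700116]
w [69  0 35 12 73] [86.  5.] [ 10. 152.  61.]
w [594   9  41  58 678] [613.  40.] [ 11. 155.  64.]
w [31 25  7  5 11] [33. 27.] [ 11. 150.  61.]
w [ 7 28 23 11 37] [19. 33.] [ 11. 150.  61.]
w [300 378   7   5  30] [303. 380.] [  9.  193.  158.5]
w [340 378  17  23 273] [349. 391.] [ 17. 149. 198.]
w [  10  433   73   47 1793] [ 50. 458.] [ 22. 161.  89.]
s [323   0  25  18 297] [336.   7.] [ 11. 118.  79.]
s [360  10  44  32 602] [382.  26.] [ 11. 108.  81.]
s [ 54  24  17  15 115] [61. 31.] [ 12. 149.  87.]
s [38 28  5  5 11] [40. 30.] [ 12. 166.  85.]
s [ 413   33  157   79 2493] [492.  73.] [ 11. 106.  82.]
s [579 104  20  20 251] [588. 114.] [ 11. 115.  79.]
s [603 115  37  31 630] [623. 129.] [ 11. 121.  80.]
s [354 128  27  38 746] [367. 149.] [ 22. 153. 129.]
s [293 181  21  17  80] [303. 187.] [ 11.  166.  152.5]
s [291 199  14  26 162] [297. 216.] [ 15. 144. 125.]
s [304 228  21  14 150] [313. 234.] [ 18.  135.  114.5]
nozzle through roof before [  9   8 236] [ 10   7 235] roof [135   2 249] [135   2 249]
```

Run:
```python
from h import *
M=cv2.imread("pics/m7.png")[:,400:];W=cv2.resize(cv2.imread("pics/w9.png"),(400,300))
def show(A):
    d=A[112:200:6,150:266:5].astype(int);print("\n".join(" ".join("%4d"%(v[2]-v[0]) for v in row) for row in d))
show(M);print();show(W)
```

```text
-4   -4    1    2    2    1    3    3    2    3    1    1    2    2    2    4    1    2    3    2   -3   -6   -4   -5
   0    1    0    1    1    2    2    1    2    2    1    1    1    3    2    3    2    0    0    2    2    2   -6   -5
  -1   -1   -2   -3   -1   -1   -1   -1   -1   -1   -1   -1   -1   -1   -1   -1   -1   -1   -2   -3   -2   -2   -2   -4
  -2   -4   -4   -4   -2   -1    4    6    6    6   -1   -1   -1    5    5    5   -1   -1   -1   -5   -4   -4   -2   -5
  -2   -3   -5   -4   -1   -1    5    5    6    6    3   -1    5    6    7    5    6   -1   -2   -4   -4   -4   -1   -1
  -2   -3   -4   -4   -1   -1    5   11   10    5   -1   -2    4    6   10   11    5   -1   -1   -4   -4   -4   -2    0
  -1   -3   -3   -4   -1   -1   -1   11   10   -1   -2   -2   -2    2   10   11    0   -1   -2   -4   -3   -4   -1   -4
  -2   -3   -4   -4   -2   -1   -1   -1   -1   -1   -2   -2   -2   -1   -2   -2   -1   -1   -1   -5   -4   -4    0   -3
  -1   -3   -3   -3   -2   -2   -2   -2   -2   -2   -3   -2   -1   -2   -2   -2   -2   -1   -3   -4   -4   -4    3   -2
  -1   -4   -3   -4   
[... 1798 characters left out ...]
   -2   -2   -3   -3   -2   -2   -2   -3   -4   -1   -3   -2   -2   -2   -4   -6   -5   -5   -5   -2
  -2   -4   -5   -5   -2   -2   -2   -3   -2   -3   -4   -3   -2   -2   -3   -2   -2   -2   -5   -6   -6   -5   -2    0
  -2   -6   -6   -6   -2   -3   -3   -4   -4   -3   -3   -2   -1   -3   -4   -3   -2   -1   -7   -7   -6   -4   -2   -1
  -1   -5   -7   -6   -3   -4   -5   -3   -3   -4   -4   -2   -3   -2   -1   -4   -4   -2   -6   -7   -6   -3    0    0
   1   -5   -5   -6   -7   -5   -4   -3   -3   -3   -2   -1   -2   -1   -2   -4   -3   -4   -6   -6   -6   -2    0   -1
   1   -3   -6   -6   -5   -4   -3   -5   -3    0   -2   -3   -2   -2   -2   -5   -5   -5   -5   -6   -4   -3    2    0
```

```bash
python3 -m crank '[[0.005,0,-0.0087,0,0,0,0.005],[0.01,0,-0.0173,0,0,0,0.005],[0.01,0,-0.0173,0,0,0,0.005],[0.01,0,-0.0173,0,0,0,0.005],[0.01,0,-0.0173,0,0,0,0.005],[0,0,0,0,0,0,0.005],[0,0,0,0,0,0,0.005]]' | grep -E "t:|tool|ft"
python3 - <<'E'
from h import *
w=optics.camera("wrist");S=optics.camera("scene");cv2.imwrite('pics/s10.png',S[:,:,::-1]);cv2.imwrite('pics/w10.png',w[:,:,::-1])
for m,s,c in blobs(S,(8,70,60),(24,255,255),8):
    if 200<c[0]<400 and 150<c[1]<290: print(s,c.round(),np.median(cv2.cvtColor(S,cv2.COLOR_RGB2HSV)[m],0),onz("scene",[c],.06)[0].round(3), onz("scene",[c],.2)[0].round(3))
E
```

```text
t: 32.48
tool_pos: [0.5114, 0.0237, 0.4446]
ft_force: [-0.9, 0.4, -3.1]
[293 158  11  32  96] [298. 177.] [ 10. 157. 120.] [0.434 0.104 0.06 ] [ 0.558 -0.005  0.2  ]
[291 210   9  16  92] [295. 217.] [ 18.  142.  137.5] [0.525 0.011 0.06 ] [ 0.632 -0.08   0.2  ]
[319 214  16  12 133] [327. 218.] [ 18. 143. 139.] [0.574 0.059 0.06 ] [ 0.672 -0.041  0.2  ]
[304 222  24  20 263] [316. 231.] [ 18. 138. 115.] [0.586 0.016 0.06 ] [ 0.681 -0.076  0.2  ]
```

```bash
python3 -m crank '[[0,0,0,0,-10,0,0.005],[0,0,0,0,-10,0,0.005],[0,0,0,0,-10,0,0.005],[0,0,-0.01,0,0,-7.7,0.005],[0,0,-0.01,0,0,-7.7,0.005],[-0.003,0.025,0,0,0,0,0.005],[-0.007,0.051,0,0,0,0,0.005],[-0.007,0.051,0,0,0,0,0.005],[-0.007,0.051,0,0,0,0,0.005],[-0.007,0.051,0,0,0,0,0.005],[-0.007,0.051,0,0,0,0,0.005],[-0.007,0.051,0,0,0,0,0.005],[-0.003,0.025,0,0,0,0,0.005],[0,0,0,0,0,0,0.005],[0,0,0,0,0,0,0.005],[0,0,0,0,0,0,0.005]]'
python3 - <<'E'
from h import *
T=optics.camera("top");S=optics.camera("scene");cv2.imwrite('pics/s11.png',S[:,:,::-1]);cv2.imwrite('pics/t11.png',T[:,:,::-1])
for n,I in(("top",T),("scene",S)):
  for m,s,c in blobs(I,(10,70,60),(24,255,255),8):
    p=onz(n,[c],.062)[0]
    if .43<p[0]<.68 and -.15<p[1]<.18: print(n,s,c.round(),np.median(cv2.cvtColor(I,cv2.COLOR_RGB2HSV)[m],0),p.round(3))
E
```

```text
t: 34.58
tool_pos: [0.529, -0.3335, 0.465]
orientation: [[0.983, 0.182, -0.0], [0.182, -0.983, 0.001], [-0.0, -0.001, -1.0]]
ft_force: [-0.2, -0.3, -1.8]
grip_width: 0.0155
grip_force: 60.6
top [304 244  25  18 311] [315. 252.] [ 19. 166. 138.] [0.587 0.012 0.062]
top [286 249  12  19 150] [293. 257.] [ 18. 152. 109.] [0.577 0.054 0.062]
top [314 273  13  18 162] [320. 283.] [ 18.5 159.  136. ] [0.528 0.004 0.062]
scene [291 209   9  16  93] [295. 217.] [ 19. 143. 191.] [0.526 0.01  0.062]
scene [319 214  16  12 133] [327. 218.] [ 18. 142. 139.] [0.576 0.058 0.062]
scene [305 222  23  19 264] [316. 231.] [ 18. 142. 140.] [0.587 0.015 0.062]
```

All four nozzles are in the basket: the top-view blob areas are 311 (two together), 150 and 162. Setting the caddy back down.

```bash
python3 -m crank '[[0,0,0.05,0,0,0,0.005],[0,0,0.055,0,0,0,0.005],[0,0,0.05,0,0,0,0.005],[0,0,0.03,0,0,0,0.005],[0,0,0.01,0,0,0,0.005],[0,0,0,0,0,0,0.005],[0,0,0,0,0,0,0.005],[0,0,0,0,0,0,0.005],[0,0,0.002,0,0,0,0.005],[0,0,0.001,0,0,0,0.005],[0,0,0,0,0,0,0.005],[0,0,0,0,0,0,0.005]]'
```

```text
t: 36.17
tool_pos: [0.5288, -0.3353, 0.267]
orientation: [[0.984, 0.18, -0.0], [0.18, -0.984, 0.0], [-0.0, -0.0, -1.0]]
ft_force: [0.9, -0.0, -2.7]
grip_width: 0.015
grip_force: 60.6
```

```bash
python3 -m crank '[[0,0,0.001,0,0,0,0.005],[0,0,0.0005,0,0,0,0.005],[0,0,0,0,0,0,0.005],[0,0,0,0,0,0,0.005]]'
```

```text
t: 36.67
tool_pos: [0.5288, -0.3353, 0.2656]
orientation: [[0.984, 0.18, -0.0], [0.18, -0.984, -0.0], [-0.0, 0.0, -1.0]]
ft_force: [0.7, -0.6, -2.3]
grip_width: 0.0154
grip_force: 60.6
```

```bash
python3 -m crank '[[0,-0.0025,0,0,0,0,0.005],[0,0,0.001,0,0,0,0.005],[0,0,0.0006,0,0,0,0.005],[0,0,0,0,0,0,0.005],[0,0,0,0,0,0,0.005]]'| grep -E "t:|tool|ft"
```

```text
t: 37.3
tool_pos: [0.5284, -0.3329, 0.264]
ft_force: [0.1, -0.6, -3.1]
```

```bash
python3 -m crank '[[0,0,0.0004,0,0,0,0.005],[0,0,0.0003,0,0,0,0.005],[0,0,0,0,0,0,0.005],[0,0,0,0,0,0,0.005]]'| grep -E "t:|tool|ft"
```

```text
t: 37.8
tool_pos: [0.5284, -0.3328, 0.2633]
ft_force: [0.5, -0.2, -3.0]
```

```bash
python3 -m crank '[[0,0,0.0004,0,0,0,0.005],[0,0,0.0002,0,0,0,0.005],[0,0,0,0,0,0,0.005],[0,0,0,0,0,0,0.005]]'| grep -E "t:|tool|ft"
```

```text
t: 38.3
tool_pos: [0.5284, -0.3328, 0.2631]
ft_force: [-0.9, 1.6, 2.9]
```

```bash
python3 -m crank '[[0,0,0.0004,0,0,0,0.005],[0,0,0,0,0,0,0.005],[0,0,0,0,0,0,0.005]]'| grep -E "t:|tool|ft"
```

```text
t: 38.67
tool_pos: [0.5284, -0.3327, 0.2631]
ft_force: [-1.2, 2.8, 6.6]
```

On the mat. Release, retreat upward, and check the numbers.

```bash
python3 -m crank '[[0,0,-0.0005,0,0,0,0.005],[0,0,0,0,0,0,0.04],[0,0,0,0,0,0,0.06],[0,0,0,0,0,0,0.06],[0,0,0,0,0,0,0.06],[0,0,-0.02,0,0,0,0.06],[0,0,-0.045,0,0,0,0.06],[0,0,-0.05,0,0,0,0.06],[-0.03,0.03,-0.03,0,0,0,0.06],[-0.05,0.03,0,0,0,0,0.06],[-0.03,0.03,0,0,0,0,0.06],[0,0,0,0,0,0,0.06],[0,0,0,0,0,0,0.06],[0,0,0,0,0,0,0.06]]'
python3 - <<'E'
from h import *
np.set_printoptions(precision=3,suppress=True)
T=optics.camera("top");S=optics.camera("scene");cv2.imwrite('pics/t12.png',T[:,:,::-1]);cv2.imwrite('pics/s12.png',S[:,:,::-1])
T0=cv2.imread("pics/top0.png")[:,:,::-1].copy()
for n,I in(("top0",T0),("top",T)):
  for k,lo,hi,z in(("cup",(95,80,60),(112,190,255),.144),("brass",(10,70,60),(21,255,255),.062),("yel",(22,120,80),(35,255,255),.093),("or",(3,150,120),(12,255,255),.078),("green",(50,120,30),(80,255,255),.1)):
    for m,s,c in blobs(I,lo,hi,25):
      p=onz("top",[c],z)[0]
      if .4<p[0]<.85: print(n,k,s,c.round(1),p)
print("exp cups (.5635,.093) (.5505,-.0564)")
d=cv2.absdiff(cv2.GaussianBlur(T,(5,5),0),cv2.GaussianBlur(T0,(5,5),0)).max(2)
print("basket rim/bowl diff", d[205:215,250:380].mean(), d[312:322,240:380].mean(), d[130:185,345:405].mean(), d[225:300,394:400].mean())
E
```

```text
t: 40.42
tool_pos: [0.4371, -0.4401, 0.4076]
orientation: [[0.983, 0.182, -0.0], [0.182, -0.983, 0.001], [0.0, -0.001, -1.0]]
ft_force: [0.5, 0.4, -0.4]
grip_width: 0.0601
grip_force: 0.0
top0 cup [114 219  32  32 761] [129.2 233.8] [0.611 0.335 0.144]
top0 cup [ 446  241   84   82 1957] [478.5 281.4] [ 0.517 -0.269  0.144]
top0 cup [125 263  32  33 822] [140.  279.1] [0.532 0.313 0.144]
top0 brass [485 295  44  15 134] [506.5 301.8] [ 0.486 -0.345  0.062]
top0 yel [125 312  34  34 908] [141.5 328.6] [0.449 0.323 0.093]
top0 green [269 142  26  24 255] [277.8 156. ] [0.765 0.079 0.1  ]
top cup [ 446  241   84   82 2053] [476.6 283.9] [ 0.513 -0.265  0.144]
top cup [253 243  34  34 876] [269.6 259.3] [0.562 0.091 0.144]
top cup [338 250  35  34 895] [355.3 266.2] [ 0.547 -0.057  0.144]
top brass [304 244  25  18 312] [314.9 251.6] [0.587 0.012 0.062]
top brass [286 249  12  18 146] [292.7 257. ] [0.578 0.054 0.062]
top brass [314 273  12  18 162] [319.9 282.6] [0.528 0.004 0.062]
top brass [487 296  43  10 130] [508.1 300.5] [ 0.488 -0.348  0.062]
top yel [125 312  34  34 911] [141.6 328.7] [0.449 0.323 0.093]
top green [269 142  26  24 263] [277.7 156.1] [0.765 0.079 0.1  ]
exp cups (.5635,.093) (.5505,-.0564)
basket rim/bowl diff 2.39 1.9485714285714286 1.936060606060606 2.4444444444444446
```

```bash
python3 -c "
from cell import workorder
print(workorder.close_job())"
```

```text
the job is handed in; nothing more can be done
None
```

Job handed in at about 40 s: one blue tumbler in each half of the basket, all four nozzles in it by blob area (two touch and read as one), the empty caddy upright on its mat and the basket and bystanders unmoved; while easing the first tumbler down I pressed about 5 N for under a second (over the 3 N caution), with no visible tip or slide.

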